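# Index the rotary table to its next slot

## Robot

A 6-joint arm with a two-finger parallel gripper is mounted at the origin on a cart in front of the work surface, level with it; the furniture and walls round the work are solid. World frame = base frame: x ahead of the robot, y to its left, z up, the work surface at z = 0. Lengths are in m, angles in degrees, forces in N, time in s.
With the tool pointing down it reaches from about 0.25 to 0.725 m from the base axis. Payload 9.7 kg.
Tool frame: the origin (TCP) lies between the finger pads; the fingertips stand 19 mm ahead of it and the grasp point (between the pads) is the TCP; x points along the fingers, y is the direction in which the jaws open and shut, and the axes are right-handed (so a half turn about x gives the same grasp; the last joint's range is limited). The gripper opens to 85 mm and grips with 20 to 120 N. Pads are 22 mm wide; open, the fingers measure 114 mm over their backs; the gripper's body (76 mm by 85 mm) begins 54 mm behind the grasp point. The pads swing forward as they close: fully open they stand 13 mm farther back than shut.
Start: joints at [-77.12, 4.979, 10.078, 95.1, 0, 90], TCP at [0.123, -0.536, 0.25] pointing down, gripper open.
Joint ranges: [-179.16, 179.16], [-48.56, 103.87], [-65.8, 70.77], [-126.05, 130.52], [-82.76, 87.17], [-180, 180]. Speed limits (degrees/s): [127.2, 127.2, 147.25, 180, 180, 180].

## Interface

Orientations are given as [roll, pitch, yaw] about the fixed x, y, z axes, in that order (R = Rz(yaw) Ry(pitch) Rx(roll)).
In Python, from workcell import bot gives the robot as it stands. The module is installed in compiled form; this text tells all that it offers.
- The arm moves only by the shell command python3 -m handwheel 'ROWS' [FORCE]. ROWS is JSON, a list of rows, each a list of 7 numbers: the turn, a rotation vector about the tool's x, y, z in degrees, then the shift along the tool's x, y, z in m, then the closure, from -1 (fully open) to 1 (shut), so that 0 is half open. In form: [[ax, ay, az, dx, dy, dz, fingers], ...]. A call has 1 to 20 rows; each row is the pose to reach, as a shift and turn from the pose commanded when the call began, along the tool's axes at that moment; what a row does not reach only later rows make up. A row lasts 1/8 s, in which the tool goes at most 62.5 mm and 10.7 degrees, less where a joint would pass 70% of its speed; a pose out of reach is approached as far as the arm can. A call with a gripper value outside its range is refused whole. The fingers move at their own pace and stop on an object; FORCE is the grip in N (left out, the last holds). Time passes only in rows, so rows that repeat a pose let the fingers close. It gives the time, the measured TCP pose, the force and the opening at its end, in the units of the state.
- bot.get_obs(): the state, without advancing time (a new reading comes with each control period).
- bot.camera(name): name is "scene" or "top" or "wrist"; returns a dict with "frame" (420x560x3 uint8, red, green, blue), "fx", "fy", "cx", "cy" (pixels), "R" (3x3) and "t" (3): a world point X has camera coordinates R X + t; the wrist camera has in their place "tool_from_camera" (4x4, takes a point from camera to tool coordinates, whose origin is the TCP and whose axes are the tool frame's). Camera axes: x right, y down, z forward; pixel columns grow to the right and rows downward; lengths in m; the calibration is good to about 2 mm. A picture is of the moment at which its call begins: read the wrist's pose just before it. There is no depth.
- bot.job_done(): hands the job in, once; it reports no verdict.
Trained networks look in a picture, given as the dict that the camera call returned (one of the last four; its "shot" number tells which), for a name from the list of things; names that differ only in an ending like _2 or _b are one class to them, and where a whole thing is asked for, a point or a joint stands for the part that bears it (a point fixed in the world has none). Each returns a list of dicts, best first, with "conf" (0 to 1); they miss things now and then, are a little off and sometimes report something else, mostly with a low value. They report only what shows in the picture. A call takes as long as a camera call.
- bot.look_for(name, picture): "bbox" ([left, top, width, height] as shares, 0 to 1, of the picture: columns of its width, rows of its height, round what is visible of it).
- bot.tip_of(name, picture): "centre" ([column, row] as shares, 0 to 1, of the picture: columns of its width, rows of its height: a listed point, or the origin of a listed thing).
The state is a dict: "time": time; "q": joint angles; "qd": joint speeds; "joint_efforts": joint torques, N m; "ee_pos": TCP position; "tcp_rot": TCP orientation; "wrist_force": force on the tool from outside, world axes, zero at the start; "torque": the same for the moment, N m; "opening": finger opening in m.
Only numpy, scipy, OpenCV 4.12 (cv2) and the standard library are available. Lean on these libraries where they do the work, as an engineer would, in place of code of your own. Each camera call takes 0.05 s, during which the arm holds its last target.

## Task

Index the rotary table by one slot: press the red spring plunger down with the fingertips, keep it down and push it round anticlockwise (seen from above, the way the yellow arrow points) to the very next slot, then let it up so that it springs fully back and locks the table there, and move clear. Do not turn the table the wrong way or past that slot; nothing has to be gripped, the collar must stay lying in its nest on the table, and the other things on the bench stay where they are.

Things in the scene. Friction and masses are not known exactly. Their poses are not given: they have to be found in the camera images.
- turntable (a joint): Angle of the turntable about its upright axis, 0 at the start (locked), growing anticlockwise seen from above. Locking slots lie every 60 degrees (1.047 rad); the next one is at +1.047. It turns only while the plunger is down, with a light drag (under 1 N at the plunger), and stays where it is left.
- plunger (a joint): How far the spring plunger is pressed straight down: 0 up (locked), 0.018 bottomed. It takes about 3.5 N to start and 7.5 N at the bottom. Its brass key is clear of the slotted ring at 0.012 and more. Let up over a slot, it springs back to 0; the key is rounded and draws into the slot from up to about 2.5 degrees away (slack when locked: about 1 degree). Let up between slots, it stays down at about 0.011 under the ring, unlocked, and can still be pushed round to the slot.
- plunger_dish (a point): Middle of the floor of the shallow dish in the top of the red plunger cap; moves with the plunger. The cap is 56 mm wide over its rim (68 mm at its lower edge, 12 mm tall, flanks sloping); the dish is 48 mm wide at the mouth and 6 mm deep with a black rubber disc in it; shut fingertips go into it. The floor is 88 mm above the bench when up. The plunger stands on a lug of the turntable, 78 mm from its axis.
- table_axis (a point): Point on the upright axis of the turntable, in its top face, 52 mm above the bench; does not move. The turntable is an aluminium disc 136 mm wide with a yellow curved arrow, in a fixed grey round housing 226 mm wide (bolted feet reach 136 mm from the axis), whose steel ring with six open slots has its top 34 mm above the bench.
- nest (a point): Middle of the nest on the turntable, between four 7 mm tall steel dowels, where the middle of the collar belongs (4.5 mm above the turntable's top); turns with the turntable.
- collar_center (a point): Centre of the round part, half-way up, of the loose plated collar (62 mm wide with an 11 mm ear, 9 mm thick) that lies in the nest between the dowels. Not to be lifted out.
- ring_stack: Bystander: stack of plated collars on a peg, 75x63x128 mm; origin under its middle.
- paint_bottle: Bystander: small white bottle with a lime green cap, 41x66x90 mm; origin under its middle.
- loose_ring: Bystander: plated collar lying on the bench, 74x62x9 mm; origin under its middle.
- marker: Bystander: white marker pen with a green cap, 17x135x16 mm, along its y axis; origin under its middle.
- hex_key: Bystander: black hex key lying on the bench, 31x93x7 mm; origin under its middle.
- setting_block: Bystander: ground steel block, 30x35x20 mm; origin under its middle.

How it is judged (in metres and radians):
On the way, in this order (a step that is already met when the one before it is completed fails the run):
1. the plunger is pressed down clear of the ring at its first slot (value of joint plunger above 0.0105 m and value of joint turntable below 0.1 rad and contact force between the fingers and plunger above 1 N), for 0.05 s.
2. the table is pushed more than half-way round to the next slot with the plunger still down (value of joint turntable above 0.6 rad and value of joint plunger above 0.007 m), for 0.05 s.
At the end, for the whole second after the job is handed in: The turntable stands at the next slot, 60 degrees (1.047 rad) anticlockwise from the start, within 2 degrees, at rest; the plunger is up within 3 mm; the collar lies in its nest, its middle within 6 mm of the nest's (value of joint turntable between 1.012 and 1.082 rad and value of joint plunger below 0.003 m and velocity of joint turntable between -0.05 and 0.05 rad/s and distance between collar_center and nest below 0.006 m); the robot touches nothing.
It fails at once if the table is turned the wrong way by more than 8 degrees (value of joint turntable below -0.14 rad).
It fails at once if the table is turned more than 17 degrees past the next slot (value of joint turntable above 1.347 rad).
It fails at once if the collar is lifted or knocked out of its nest (more than 10 mm) (distance between collar_center and nest above 0.01 m).
It fails at once if a bystander is moved by more than 15 mm (distance of any of ring_stack, paint_bottle, loose_ring, marker, hex_key, setting_block from where it was at the start of the episode above 0.015 m).
It also fails if it takes over 38 s, if anything falls off the work surface, if the arm or the gripper's body presses on something with over 40 N, if the wrist force passes 120 N, or if a joint passes its speed limit or range.

## Working session

There is one attempt and no reset: what is moved stays moved. The work goes in short steps, Python scripts to look and compute and a shell command to move; the robot and the scene stay as the last step left them, time stands still between calls to the robot, and variables do not carry over. Pictures are saved under pics/ and viewed, and the job is handed in when it is done.

```bash
mkdir -p pics
cat > h.py <<'E'
import numpy as np,cv2
from workcell import bot
def save(n,p): cv2.imwrite('pics/'+n,cv2.cvtColor(p['frame'],cv2.COLOR_RGB2BGR))
def ray(p,u,v,z):
    R=np.array(p['R']);t=np.array(p['t']);C=-R.T@t
    d=R.T@np.array([(u-p['cx'])/p['fx'],(v-p['cy'])/p['fy'],1])
    return C+d*(z-C[2])/d[2]
E
python3 - <<'E'
from h import *
o=bot.get_obs();print(o)
for c in ['top','scene']:
    p=bot.camera(c);save(c+'1.png',p)
    for n,z in [('plunger_dish',.088),('table_axis',.052),('nest',.0565),('collar_center',.0565)]:
        for r in bot.tip_of(n,p)[:2]:
            u,v=r['centre'][0]*560,r['centre'][1]*420
            print(c,n,r['conf'],round(u),round(v),ray(p,u,v,z).round(4))
E
```

```text
{'time': 0.0, 'q': array([-7.71190215e+01,  5.00961249e+00,  1.00347126e+01,  9.50997989e+01,
        4.21120479e-04,  9.00017061e+01]), 'qd': array([-0.00298074, -0.00969867,  0.05580686,  0.03151367,  0.01980613,
        0.06411845]), 'joint_efforts': array([-2.12218383e-04, -5.20379877e+01,  4.64811838e+01,  1.57503696e-02,
       -8.62567276e-05, -3.02460580e-05]), 'ee_pos': array([ 0.1225654 , -0.53595745,  0.24959965]), 'tcp_rot': array([-90.32130013,  89.92530008, 102.55797198]), 'wrist_force': array([-0.05062784, -0.76785936,  0.15685154]), 'torque': array([ 0.01867751,  0.02191495, -0.04890855]), 'opening': 0.08523283220542929}
top plunger_dish 0.8 319 241 [ 0.46   -0.1712  0.088 ]
top table_axis 0.6 316 213 [ 0.5322 -0.1694  0.052 ]
top nest 0.82 315 212 [ 0.5355 -0.1671  0.0565]
top collar_center 0.8 316 210 [ 0.5393 -0.1678  0.0565]
scene plunger_dish 0.62 347 204 [ 0.4566 -0.1726  0.088 ]
scene table_axis 0.67 318 199 [ 0.5343 -0.1703  0.052 ]
scene nest 0.71 316 198 [ 0.5383 -0.1659  0.0565]
scene nest 0.57 318 198 [ 0.535  -0.1694  0.0565]
scene collar_center 0.66 319 200 [ 0.5294 -0.1664  0.0565]
scene collar_center 0.47 195 280 [0.5945 0.1713 0.0565]
```

Run:
```python
import cv2
for n in ['top','scene']:
    a=cv2.imread(f'pics/{n}1.png'); cv2.imwrite(f'pics/{n}c.png',cv2.resize(a[130:290,200:440] if n=='top' else a[100:300,180:460],None,fx=2.8,fy=2.8,interpolation=cv2.INTER_CUBIC))
```

```text
(no output)
```

View pics/top1.png

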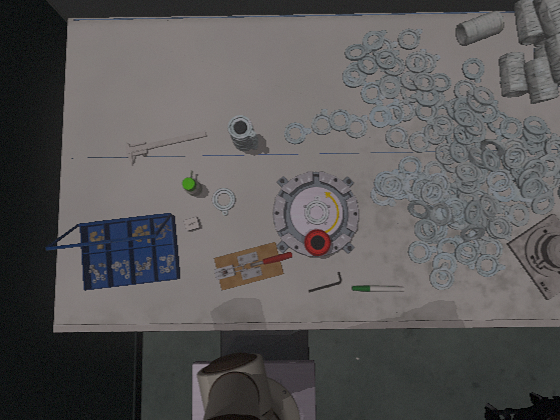

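View pics/scene1.png

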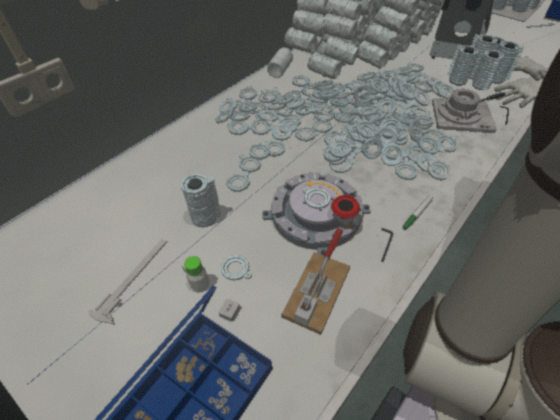

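```bash
ls pics
```

```text
scene1.png
scenec.png
top1.png
topc.png
```

View pics/topc.png

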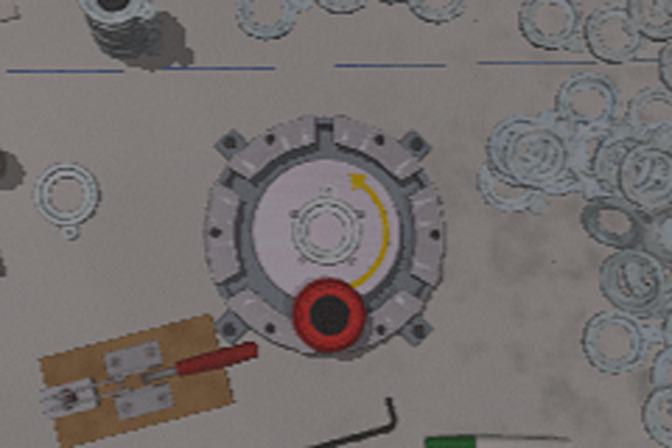

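The top view shows +x up and +y left. The red cap (pixel 318,242) is on the robot side of the table (disc centre about 316,213), and the arrow sends it right (−y), then away from the robot. I'll go above it with the fingers shut and look with the wrist camera.

Run:
```python
from h import *
from scipy.spatial.transform import Rotation as Ro
o=bot.get_obs();R=Ro.from_euler('xyz',o['tcp_rot'],degrees=True).as_matrix();print(R.round(3))
print(R.T@(np.array([.46,-.171,.25])-o['ee_pos']))
```

```text
[[ 0.     0.223 -0.975]
 [-0.    -0.975 -0.223]
 [-1.     0.     0.   ]]
[ 2.64609407e-04 -2.80769087e-01 -4.10303025e-01]
```

```bash
python3 -m handwheel '[[0,0,0,0,-0.14,-0.205,1],[0,0,0,0,-0.14,-0.205,1],[0,0,0,0,-0.14,-0.205,1],[0,0,0,0,-0.14,-0.205,1],[0,0,0,0,-0.281,-0.410,1],[0,0,0,0,-0.281,-0.410,1],[0,0,0,0,-0.281,-0.410,1],[0,0,0,0,-0.281,-0.410,1],[0,0,0,0,-0.281,-0.410,1],[0,0,0,0,-0.281,-0.410,1],[0,0,0,0,-0.281,-0.410,1],[0,0,0,0,-0.281,-0.410,1]]' 30
cat >> h.py <<'E'
from scipy.spatial.transform import Rotation as Ro
def wcam(n=None):
    o=bot.get_obs();p=bot.camera('wrist');T=np.array(p['tool_from_camera'])
    Rt=Ro.from_euler('xyz',o['tcp_rot'],degrees=True).as_matrix()
    Rw=Rt@T[:3,:3];C=Rt@T[:3,3]+o['ee_pos']
    p['R']=Rw.T;p['t']=-Rw.T@C
    if n: save(n,p)
    return o,p
E
python3 - <<'E'
from h import *
o,p=wcam('w1.png');print(o['time'],o['ee_pos'],o['tcp_rot'],o['opening'],o['q'],o['wrist_force'])
for n,z in [('plunger_dish',.088),('table_axis',.052),('nest',.0565),('collar_center',.0565)]:
    for r in bot.tip_of(n,p)[:2]:
        u,v=r['centre'][0]*560,r['centre'][1]*420
        print(n,r['conf'],round(u),round(v),ray(p,u,v,z).round(4))
E
```

```text
time: 2.0
ee_pos: [0.459, -0.1718, 0.2505]
tcp_rot: [136.7, 90.0, -30.6]
wrist_force: [0.1, 0.2, -0.0]
opening: 0.0004
2.0 [ 0.45903701 -0.17184492  0.25048639] [136.66718852  89.98043467 -30.56734395] 0.00044736632006529207 [-2.05220187e+01 -3.22607065e+00  1.79323629e+00  9.50000415e+01
 -3.41272584e-03  1.46712513e+02] [ 0.1351569   0.20645497 -0.00575704]
plunger_dish 0.82 268 197 [ 0.4555 -0.1661  0.088 ]
plunger_dish 0.68 379 294 [ 0.3826 -0.2947  0.088 ]
table_axis 0.67 292 102 [ 0.5391 -0.17    0.052 ]
nest 0.72 291 107 [ 0.5349 -0.1696  0.0565]
```

View pics/w1.png

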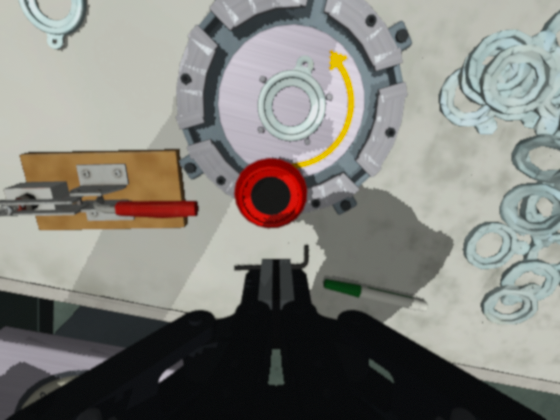

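```bash
cat > m.py <<'E'
from h import *
def meas(p,g):
    im=p['frame'].astype(int)
    red=((im[...,0]>110)&(im[...,1]<60)&(im[...,2]<60)).astype(np.uint8)
    n,l,s,c=cv2.connectedComponentsWithStats(red)
    best=min([i for i in range(1,n) if s[i,4]>80],key=lambda i:np.hypot(*(c[i]-g)))
    cn,_=cv2.findContours((l==best).astype(np.uint8),cv2.RETR_EXTERNAL,cv2.CHAIN_APPROX_NONE)
    k=max(cn,key=len);e=cv2.fitEllipse(k);print('red ell',np.round(e[0],1),np.round(e[1],1),'z=.088',ray(p,*e[0],.088).round(4),'z.082',ray(p,*e[0],.082).round(4))
    x,y,w,h=cv2.boundingRect(k)
    fill=np.zeros(l.shape,np.uint8);cv2.drawContours(fill,[k],-1,1,-1)
    blk=((im.max(2)<60)&(fill>0)).astype(np.uint8)
    cn,_=cv2.findContours(blk,cv2.RETR_EXTERNAL,cv2.CHAIN_APPROX_NONE)
    if cn:
        k=max(cn,key=len)
        if len(k)>8:
            e=cv2.fitEllipse(k);print('blk ell',np.round(e[0],1),np.round(e[1],1),ray(p,*e[0],.088).round(4))
def disc(p,g):
    im=p['frame'].astype(int)
    m=((im[...,0]-im[...,1]>7)&(im[...,2]-im[...,1]>3)&(im.min(2)>100)).astype(np.uint8)
    n,l,s,c=cv2.connectedComponentsWithStats(m)
    i=1+np.argmax(s[1:,4]);print(s[i],c[i])
    cn,_=cv2.findContours((l==i).astype(np.uint8),cv2.RETR_EXTERNAL,cv2.CHAIN_APPROX_NONE)
    h=cv2.convexHull(max(cn,key=len))[:,0]
    P=np.array([ray(p,u,v,.052)[:2] for u,v in max(cn,key=len)[:,0]])
    from scipy.optimize import least_squares
    f=least_squares(lambda q:np.hypot(*(P-q).T)-.068,[.535,-.17],loss='soft_l1',f_scale=.001);print('disc',f.x,np.median(abs(f.fun)))
E
python3 - <<'E'
from m import *
o,p=wcam();meas(p,(270,195));disc(p,None)
im=p['frame'];print(im[60,290],im[100,240],im[230,400],im[80,385])
q=bot.camera('top');meas(q,(318,242));disc(q,None)
E
```

```text
red ell [269.5 191.6] [63.4 69.9] z=.088 [ 0.4612 -0.166   0.088 ] z.082 [ 0.4596 -0.1662  0.082 ]
blk ell [270.8 195.9] [35.6 36.9] [ 0.4576 -0.168   0.088 ]
[249 156  31   9  67] [263.3880597  158.95522388]
disc [ 0.54455459 -0.12865937] 0.0011263006323063082
[189 184 195] [196 192 201] [106 107 102] [119 134 140]Traceback (most recent call last):
  File "<stdin>", line 4, in <module>
  File "m.py", line 6, in meas
    best=min([i for i in range(1,n) if s[i,4]>80],key=lambda i:np.hypot(*(c[i]-g)))
ValueError: min() iterable argument is empty
```

```bash
sed -i "s/im\[...,0\]-im\[...,1\]>7)&(im\[...,2\]-im\[...,1\]>3)&(im.min(2)>100)/im[...,0]-im[...,1]>=2)\&(im[...,2]-im[...,1]>=6)\&(im.min(2)>th)/; s/def disc(p,g)/def disc(p,g,th=150)/; s/>110)/>rt)/; s/def meas(p,g)/def meas(p,g,rt=110)/" m.py
python3 - <<'E'
from m import *
o,p=wcam();disc(p,None)
im=p['frame'].copy()
from scipy.optimize import least_squares
q=bot.camera('top');print(q['frame'][200,300],q['frame'][250,318],q['frame'][235,318]);disc(q,None,110)
try: meas(q,(318,242),70)
except Exception as e: print(e)
for pp in (p,q):
  for n in('nest','collar_center','table_axis','plunger_dish'):
    z=.052 if n=='table_axis' else .088 if n=='plunger_dish' else .0565
    for r in bot.tip_of(n,pp)[:1]: print(n,ray(pp,r['centre'][0]*560,r['centre'][1]*420,z).round(4))
E
```

```text
[  220    26   145   150 10468] [285.33139091  94.66459687]
disc [ 0.53505686 -0.16628721] 0.00431458038194199
[123 114 122] [128 120 115] [132 123 115]
[291 187  25  47 469] [299.97867804 208.48614072]
disc [ 0.53036633 -0.17799946] 0.005821349536879336
red ell [276.7 258. ] [ 6.  33.5] z=.088 [ 0.4186 -0.0663  0.088 ] z.082 [ 0.4186 -0.0663  0.082 ]
nest [ 0.5346 -0.1685  0.0565]
collar_center [ 0.4505 -0.1666  0.0565]
table_axis [ 0.5366 -0.1727  0.052 ]
plunger_dish [ 0.4571 -0.1672  0.088 ]
nest [ 0.5404 -0.167   0.0565]
collar_center [ 0.5349 -0.1716  0.0565]
```

```bash
cat > ov.py <<'E'
from m import *
def proj(p,X):
    c=np.asarray(X)@np.array(p['R']).T+np.array(p['t']);return np.c_[p['fx']*c[:,0]/c[:,2]+p['cx'],p['fy']*c[:,1]/c[:,2]+p['cy']]
def circ(im,p,c,r,z,col,s):
    a=np.linspace(0,2*np.pi,90);X=np.c_[c[0]+r*np.cos(a),c[1]+r*np.sin(a),0*a+z]
    cv2.polylines(im,[np.int32(np.round(proj(p,X)*s*8))],True,col,1,cv2.LINE_AA,3)
def overlay(p,ax,di,name,box):
    x0,y0,x1,y1=box;s=600/(y1-y0)
    s=min(s,800/(x1-x0));s=int(s)
    im=cv2.resize(cv2.cvtColor(p['frame'],cv2.COLOR_RGB2BGR),None,fx=s,fy=s,interpolation=cv2.INTER_CUBIC)
    circ(im,p,ax,.068,.052,(0,255,0),s);circ(im,p,ax,.113,.034,(255,255,0),s);circ(im,p,di,.028,.094,(255,0,255),s);circ(im,p,ax,.031,.061,(255,0,0),s)
    circ(im,p,ax,.002,.052,(0,0,255),s);circ(im,p,di,.002,.088,(0,255,255),s)
    cv2.imwrite('pics/'+name,im[y0*s:y1*s,x0*s:x1*s])
E
python3 - <<'E'
from ov import *
o,p=wcam();overlay(p,(.535,-.168),(.458,-.168),'ov1.png',(170,0,430,240))
q=bot.camera('top');overlay(q,(.535,-.168),(.458,-.1695),'ov2.png',(260,160,380,270))
E
```

```text
(no output)
```

View pics/ov1.png

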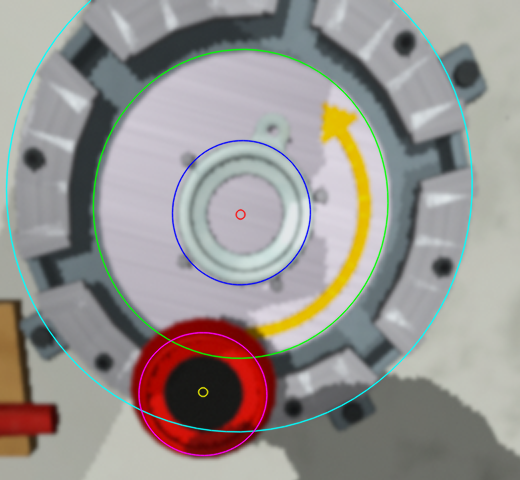

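View pics/ov2.png

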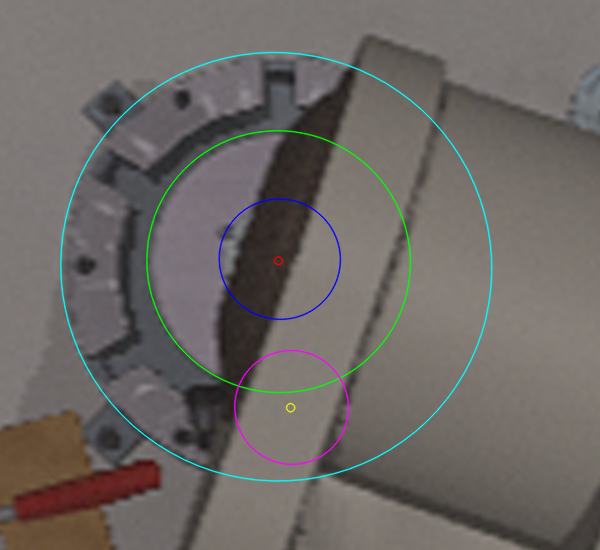

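Run:
```python
from h import *
o=bot.get_obs();R=Ro.from_euler('xyz',o['tcp_rot'],degrees=True).as_matrix();print(o['time'],R.round(3))
for z in (.115,.107,.091): print(R.T@(np.array([.4575,-.1685,z])-o['ee_pos']))
```

```text
2.95 [[-0.     0.223 -0.975]
 [-0.    -0.975 -0.223]
 [-1.     0.     0.   ]]
[ 0.13528176 -0.00272872  0.00157496]
[ 0.14328176 -0.00272875  0.00157478]
[ 0.15928176 -0.0027288   0.00157441]
```

```bash
python3 -m handwheel '[[0,0,0,0.06,-0.0027,0.0016,1],[0,0,0,0.11,-0.0027,0.0016,1],[0,0,0,0.135,-0.0027,0.0016,1],[0,0,0,0.135,-0.0027,0.0016,1],[0,0,0,0.135,-0.0027,0.0016,1],[0,0,0,0.135,-0.0027,0.0016,1]]'
python3 - <<'E'
from ov import *
o,p=wcam('w2.png');print(o['time'],o['ee_pos'],o['wrist_force'])
p=bot.camera('scene');save('s2.png',p)
c=p['frame'][130:270,250:400];cv2.imwrite('pics/s2c.png',cv2.cvtColor(cv2.resize(c,None,fx=4,fy=4),cv2.COLOR_RGB2BGR))
E
```

```text
time: 3.7
ee_pos: [0.4583, -0.1688, 0.1169]
tcp_rot: [147.7, 89.9, -19.4]
wrist_force: [0.0, 0.2, 0.5]
opening: 0.0002
3.7 [ 0.45825973 -0.16884589  0.11687794] [0.00448128 0.1851279  0.53878123]
```

View pics/w2.png

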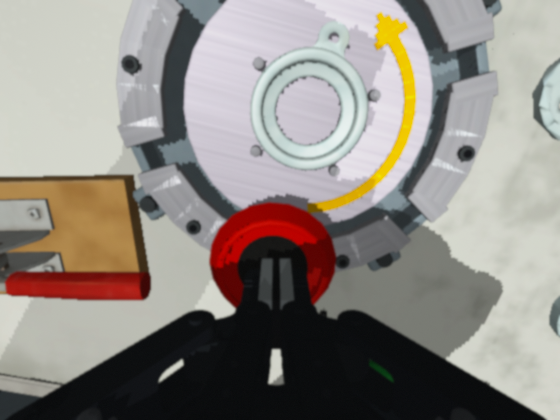

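View pics/s2c.png

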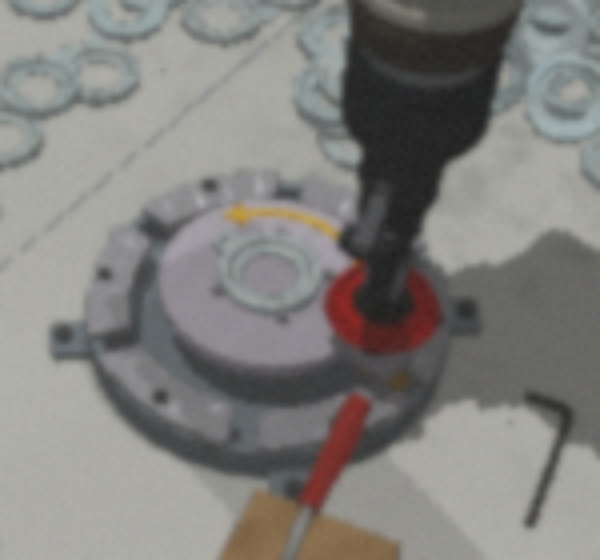

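The fingertips stand over the dish: tips at column 275, dish centre at about 272, so roughly 1 mm off. Pressing now.

```bash
python3 -m handwheel '[[0,0,0,0.010,0,0,1],[0,0,0,0.017,0,0,1],[0,0,0,0.024,0,0,1],[0,0,0,0.024,0,0,1],[0,0,0,0.024,0,0,1]]'
python3 - <<'E'
from ov import *
o,p=wcam('w3.png');print(o['time'],o['ee_pos'],o['wrist_force'],o['q'])
R=Ro.from_euler('xyz',o['tcp_rot'],degrees=True).as_matrix()
A=np.array([.535,-.1695])
s=np.array([.4575,-.1685])-A
for d in (10,20,30,40,50,60,62):
    a=np.radians(d);n=np.array([[np.cos(a),-np.sin(a)],[np.sin(a),np.cos(a)]])@s
    print(d,(R.T@np.r_[n-s,0]).round(4))
E
```

```text
time: 4.42
ee_pos: [0.4579, -0.1687, 0.0917]
tcp_rot: [153.0, 89.9, -14.1]
wrist_force: [2.5, 0.3, 6.1]
opening: -0.0006
4.425 [ 0.45794734 -0.16867936  0.0916862 ] [2.4984518  0.27113098 6.10805668] [-2.02249542e+01 -3.65591375e+00 -1.61798267e+01  7.74022303e+01
  7.87003920e-03  1.46894201e+02]
10 [0.     0.0134 0.002 ]
20 [0.     0.0269 0.0017]
30 [ 0.      0.0401 -0.001 ]
40 [ 0.      0.0527 -0.0059]
50 [ 0.0001  0.0642 -0.0129]
60 [ 0.0001  0.0744 -0.0219]
62 [ 0.0001  0.0762 -0.0238]
```

View pics/w3.png

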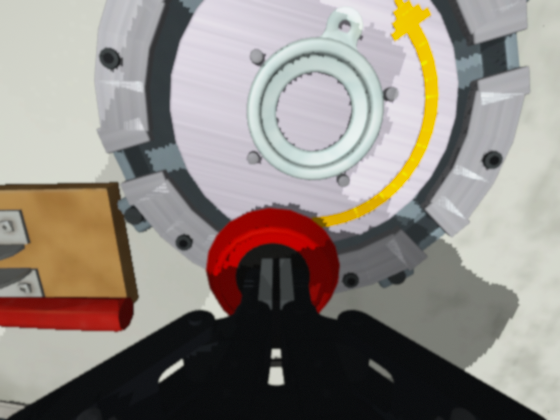

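```bash
python3 -m handwheel '[[0,0,0,0.002,0,0,1],[0,0,0,0.002,0,0,1],[0,0,0,0.002,0,0,1],[0,0,0,0.002,0,0,1]]'
```

```text
time: 4.97
ee_pos: [0.4579, -0.1687, 0.0898]
tcp_rot: [153.1, 89.9, -14.0]
wrist_force: [1.4, -0.8, 6.2]
opening: 0.0001
```

```bash
python3 -m handwheel '[[0,0,0,0.001,0,0,1],[-5,0,0,0.001,0.0067,0.0012,1],[-10,0,0,0.001,0.0134,0.002,1],[-15,0,0,0.001,0.0202,0.0021,1],[-20,0,0,0.001,0.0269,0.0017,1],[-20,0,0,0.001,0.0269,0.0017,1],[-20,0,0,0.001,0.0269,0.0017,1]]'
python3 - <<'E'
from ov import *
o,p=wcam('w4.png');print(o['time'],o['ee_pos'],o['wrist_force'],o['q'])
E
```

```text
time: 5.85
ee_pos: [0.4625, -0.1953, 0.089]
tcp_rot: [136.3, 89.9, -10.8]
wrist_force: [2.5, 0.5, 8.1]
opening: -0.0001
5.85 [ 0.46250569 -0.19533972  0.0890245 ] [2.5145293  0.46860257 8.05305481] [-2.29089864e+01 -1.70164380e+00 -1.45969258e+01  7.69975266e+01
  2.29791660e-02  1.24206686e+02]
```

View pics/w4.png

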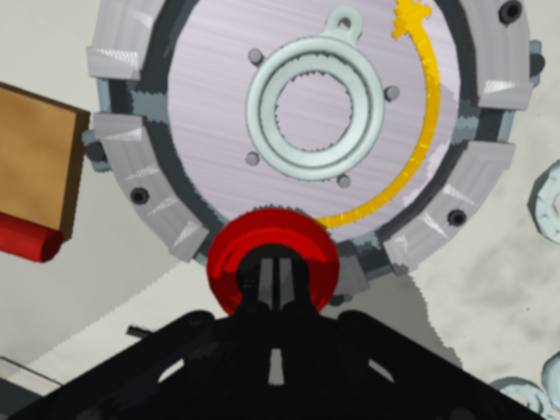

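The table turns rigidly with the tool: the cap, collar and arrow keep their pixels, and the housing has moved by 20°. Going on.

```bash
python3 -m handwheel '[[-5,0,0,0,0.0067,0.0012,1],[-10,0,0,0,0.0134,0.002,1],[-15,0,0,0,0.0202,0.0021,1],[-20,0,0,0,0.0269,0.0017,1],[-25,0,0,0,0.0335,0.0006,1],[-30,0,0,0,0.0401,-0.001,1],[-35,0,0,0,0.0465,-0.0032,1],[-40,0,0,0,0.0527,-0.0059,1],[-40,0,0,0,0.0527,-0.0059,1],[-40,0,0,0,0.0527,-0.0059,1],[-40,0,0,0,0.0527,-0.0059,1]]'
python3 - <<'E'
from ov import *
o,p=wcam('w5.png');print(o['time'],o['ee_pos'],o['wrist_force'],o['tcp_rot'])
A=np.array([.535,-.1695]);d=o['ee_pos'][:2]-A;print(np.hypot(*d),np.degrees(np.arctan2(d[1],d[0]))%360)
s=np.array([.4579,-.1687])-A;print(np.hypot(*s),np.degrees(np.arctan2(s[1],s[0]))%360)
R=Ro.from_euler('xyz',o['tcp_rot'],degrees=True).as_matrix();print(np.degrees(np.arctan2(R[1,1],R[0,1])))
q=bot.camera('top');c=q['frame'][150:280,255:385];cv2.imwrite('pics/t5.png',cv2.cvtColor(cv2.resize(c,None,fx=4.5,fy=4.5,interpolation=cv2.INTER_CUBIC),cv2.COLOR_RGB2BGR))
E
```

```text
time: 7.28
ee_pos: [0.4962, -0.2357, 0.089]
tcp_rot: [130.3, 89.9, 23.2]
wrist_force: [3.5, 3.7, 7.7]
opening: 0.0
7.275 [ 0.49616905 -0.23569807  0.08902996] [3.54639118 3.7321923  7.73908645] [130.27676258  89.87136965  23.19487865]
0.07674651616092103 239.60465588947042
0.07710415034224817 179.4055125975448
-17.08195514748292
```

View pics/w5.png

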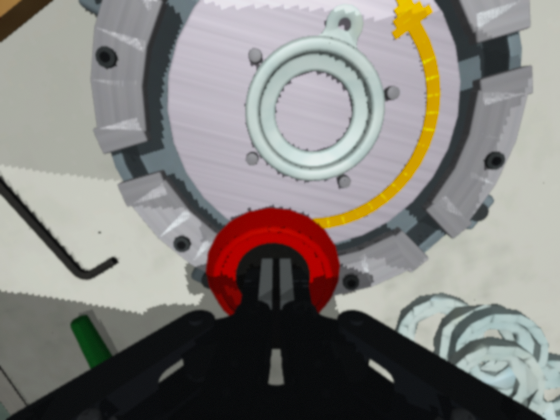

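View pics/t5.png

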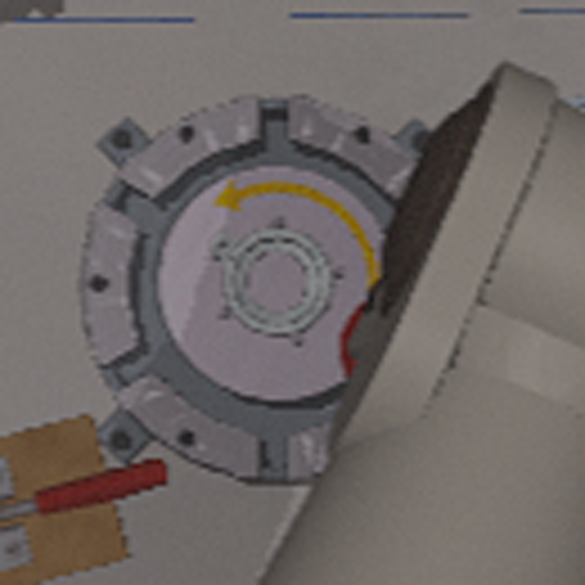

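Compared with the picture at 0°, the housing bolts are back at the same pixels (e.g. 110,58 → 106,57 and 492,159 → 494,159). The small shift is the 3 mm of height, and the rotation error is under 0.5°. Letting the plunger up straight.

```bash
python3 -m handwheel '[[0,0,0,-0.005,0,0,1],[0,0,0,-0.010,0,0,1],[0,0,0,-0.015,0,0,1],[0,0,0,-0.022,0,0,1],[0,0,0,-0.035,0,0,1],[0,0,0,-0.07,0,0,1],[0,0,0,-0.12,0,0,1],[0,0,0,-0.16,0,0,1],[0,0,0,-0.16,0,0,1],[0,0,0,-0.16,0,0,1],[0,0,0,-0.16,0,0,1]]'
python3 - <<'E'
from ov import *
o,p=wcam('w6.png');print(o['time'],o['ee_pos'],o['wrist_force'])
A=np.array([.535,-.1695])
for n,z in [('plunger_dish',.088),('nest',.0565),('collar_center',.0565)]:
    for r in bot.tip_of(n,p)[:1]:
        X=ray(p,r['centre'][0]*560,r['centre'][1]*420,z);d=X[:2]-A;print(n,r['conf'],X.round(4),np.hypot(*d),np.degrees(np.arctan2(d[1],d[0]))%360)
meas(p,(270,195))
p2=bot.camera('scene');save('s6.png',p2)
c=p2['frame'][130:270,230:400];cv2.imwrite('pics/s6c.png',cv2.cvtColor(cv2.resize(c,None,fx=4,fy=4,interpolation=cv2.INTER_CUBIC),cv2.COLOR_RGB2BGR))
E
```

```text
time: 8.75
ee_pos: [0.4949, -0.2361, 0.2469]
tcp_rot: [-95.6, 89.9, 157.2]
wrist_force: [0.1, -0.4, -0.9]
opening: 0.0002
8.75 [ 0.49492346 -0.23610167  0.24690559] [ 0.10825574 -0.41152756 -0.92843894]
plunger_dish 0.71 [ 0.3816 -0.2931  0.088 ] 0.1969711596322092 218.8511008470019
nest 0.72 [ 0.5381 -0.1717  0.0565] 0.0038503425686221868 324.41290748038494
red ell [274.8 192.2] [69.1 70.6] z=.088 [ 0.4954 -0.2338  0.088 ] z.082 [ 0.4948 -0.2353  0.082 ]
blk ell [275.  194.8] [36.2 37.7] [ 0.4949 -0.2361  0.088 ]
```

View pics/w6.png

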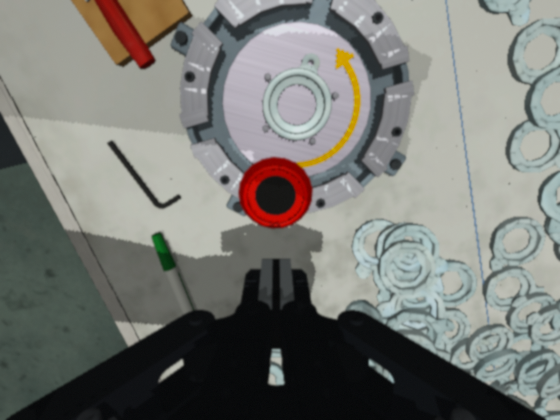

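View pics/s6c.png

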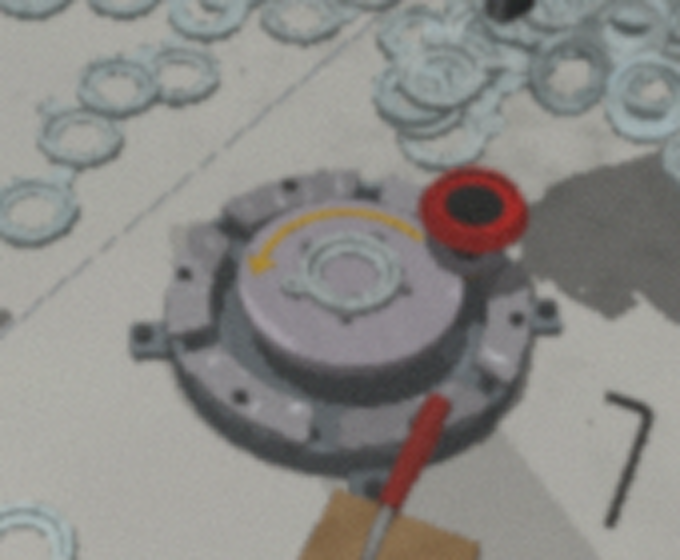

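Run:
```python
from ov import *
o,p=wcam();q=bot.camera('scene')
for z in (.088,.077): print(z,ray(p,275,194.8,z).round(4),ray(q,348.5,181.25,z).round(4),proj(q,[ray(p,275,194.8,z)]))
A=np.array([.535,-.1695]);d=ray(p,275,194.8,.088)[:2]-A;print(np.hypot(*d),np.degrees(np.arctan2(d[1],d[0]))%360)
# measure black centroid in scene
im=q['frame'].astype(int)[165:200,330:370];m=(im.max(2)<70);ys,xs=np.nonzero(m);print(len(xs),xs.mean()+330,ys.mean()+165)
print(o['ee_pos'],o['time'])
```

```text
0.088 [ 0.4953 -0.2365  0.088 ] [ 0.494  -0.2353  0.088 ] [[348.3318327  180.72636119]]
0.077 [ 0.4944 -0.2395  0.077 ] [ 0.4991 -0.2452  0.077 ] [[348.81420938 183.43956555]]
0.07787595203399182 239.35611575164666
113 348.070796460177 183.20353982300884
[ 0.49522043 -0.23617184  0.24780978] 9.0
```

Run:
```python
from ov import *
o,p=wcam();q=bot.camera('scene')
def blk(im,u,v):
    m=(im.astype(int).max(2)<75).astype(np.uint8);n,l,s,c=cv2.connectedComponentsWithStats(m);i=l[v,u];return s[i],c[i]
s1=cv2.cvtColor(cv2.imread('pics/scene1.png'),cv2.COLOR_BGR2RGB)
print(blk(s1,347,208),proj(q,[[.4575,-.1685,z] for z in (.088,.077)]))
print(blk(q['frame'],348,181),proj(q,[[.4952,-.2362,z] for z in (.088,.077)]))
w1=cv2.cvtColor(cv2.imread('pics/w1.png'),cv2.COLOR_BGR2RGB)
for im,u,v in((w1,270,195),(p['frame'],275,195)):
    print(blk(im,u,v))
```

```text
(array([339, 200,  14,  11, 118], dtype=int32), array([345.3220339 , 204.97457627])) [[345.60110804 204.77116946]
 [345.06343707 207.93868537]]
(array([342, 177,  13,   9,  98], dtype=int32), array([348.14285714, 180.90816327])) [[348.29921284 180.81573124]
 [347.76508001 184.03536137]]
(array([ 251,  177,   39,   38, 1117], dtype=int32), array([270.21844226, 195.30707252]))
(array([ 255,  176,   39,   38, 1149], dtype=int32), array([274.18015666, 194.38381201]))
```

The two cameras agree with the plunger up: the dish projects to row 180.8 for z = 0.088 and is seen at 180.9, where a plunger still held down would give 184. Its azimuth went from 179.4° to about 239.4°. Handing in.

Run:
```python
from h import *
print(bot.job_done(), bot.get_obs()['time'])
```

```text
the job is handed in; nothing more can be done
the job is handed in; nothing more can be done
```

I indexed the table one slot anticlockwise and handed the job in; about 9 s of the 38 s had been used at the last check. The system gave no verdict.

I pressed the plunger about 17 mm with shut fingertips (wrist force 6–8 N). I then turned the tool and table together round a 60° arc, let the plunger up straight, and moved 16 cm clear.

**Last checks**
- **Turn:** the plunger's azimuth went from 179.4° to about 239.4°, which is 60° to within about 0.5°.
- **Plunger:** it is up. The scene and wrist cameras agree on a dish height of 88 mm: it was seen at row 180.9, expected at 180.8, and would be at 184 if still held down.
- **Collar and bench:** the collar lies between its dowels. The bystanders in view showed no sign of being disturbed; I did not measure their positions.

**What disagreed**
- The network's `plunger_dish` point in the last wrist picture was a false hit (20 cm from the axis), so I used the fitted dark disc instead.
- A first rough count of dark pixels in the scene picture suggested a lower plunger (row 183.2). It had included pixels outside the disc, and isolating the disc removed the disagreement.

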